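Index the labelling turret and show the finished roll to the core reader

TASK

Pull up the turret's red sprung plunger, turn the turret head anticlockwise (seen from above) so that the labelled roll comes out from under the label applicator to the yellow mark, and let the plunger drop fully home in its other hole. Then draw the yellow-labelled roll up out of its cup, tip it over and keep it held up still in the gripper, with its unlabelled lower end square in front of the centre of the core reader's slanted window, about 60 mm off it. Finish while holding it there: do not put it down, do not touch the reader with it, and leave the second roll in its cup and everything else where it is.

Things in the scene. Friction and masses are not known exactly. Their poses are not given: they have to be found in the camera images.
- turret: Green round base of the labelling turret, fixed, 310 mm across, 32 mm high. Origin on the turning axis at table level; x points from the axis to the applicator's pad, z up. A yellow mark on the rim, 80 degrees anticlockwise (from above) from x, shows where the labelled roll must come.
- pad (a point): Centre of the underside of the label applicator's rubber pad (fixed to the turret base): 34 mm diameter, 90 mm along the turret's x, 218 mm above the table. Its arm (236 to 260 mm high) runs to a 45 mm square grey post, 265 mm high, at x = 160, y = -130 mm in the turret's frame.
- unload_hole (a point): Unload index hole: its mouth in the base's top, 32 mm above the table, 135 mm from the axis, 80 degrees anticlockwise of the starting hole (which lies at x = -135 mm in the turret's frame). 14 mm wide; the plunger's round-ended pin is 10 mm.
- head (a joint): Angle of the aluminium head (disc, 244 mm diameter, top 48 mm above the table) about the turret's axis, rad: 0 at the start, grows anticlockwise seen from above, 1.396 (80 degrees) at the unload hole; end stops 0.035 rad outside each hole. Locked while the plunger is in a hole (play 0.015 rad); freed, it turns with 0.12 N m of friction and stays where left.
- plunger (a joint): Lift of the plunger, m: 0 fully home in a hole, 0.012 when its pin clears the base's top, 0.018 at most. A spring pushes it down, 5 N at 0 rising to 9.5 N at 0.018. Let go between the holes it rests on the base at 0.012 and drops when a hole comes under it.
- knob (a point): Centre of the plunger's upright round red knob: 26 mm diameter, 28 mm high, rides on the head 135 mm from the axis opposite the labelled roll; 90 mm above the table when home (knob from 76 to 104 mm). Below it is only a slimmer housing of 22 mm diameter, from the head's lug at 48 mm to 72 mm; free all round.
- nest (a point): Centre of the inner floor of the labelled roll's blue cup on the head, 90 mm from the axis and 52 mm above the table, under the applicator pad at the start. Cup: inner diameter 51 mm, outer 60 mm, rim 90 mm above the table (38 mm deep).
- next_nest (a point): The same point of the second, equal cup, which holds the unlabelled roll; 90 mm from the axis, 80 degrees clockwise of the first cup. After indexing it stands under the applicator pad.
- roll: Finished roll of masking film: rigid white cylinder of 46 mm diameter, 150 mm long, about 160 g, with a 50 mm green band at its upper end and a round yellow label on top. Origin at the centre of its lower, unlabelled end (dark core); z runs from there to the labelled end. Stands in the first cup, its top 202 mm above the table (16 mm under the pad at the start, so it cannot be drawn out there).
- next_roll: Second roll, same size but with no yellow label, standing in the second cup; same origin and axes.
- reader: Core reader, fixed to the table: grey foot 120 by 130 mm, 20 mm high, with a tilted white head; its front (-x) faces roughly to the robot. Origin under the window's centre at table level.
- window: Tilted white head of the core reader, 90 by 100 mm, 40 mm thick, with a round green glass window of 44 mm diameter in the middle of its face. Origin at the window's centre on the face, 110 mm above the table; z is square out of the window: upwards and tipped 40 degrees from vertical towards the reader's front.
- tape_a: Green tape roll lying flat, 96 mm diameter, 36 mm high; origin under its centre. Bystander.
- tape_b: Yellow tape roll lying flat, 96 mm diameter, 36 mm high; origin under its centre. Bystander.
- core: Brown cardboard core tube standing upright, 48 mm diameter, 110 mm high; origin under its centre. Bystander.
- carton: Small brown carton, 120 by 90 by 70 mm; origin under its centre. Bystander.
- label_pad: Flat yellow block, 130 by 100 by 12 mm; origin under its centre. Bystander.
- oil_bottle: White bottle with a red cap, 48 mm diameter, 120 mm high; origin under its centre. Bystander.
Things that resemble listed ones, but are neither listed nor needed, are in the scene too. Leave any orange look-alike of the roll alone.

How it is judged:
By the outcome, as a careful person would: the job done as asked, in the order asked, and still so for the second after the job is handed in, while the arm keeps its last pose, push and grip.
It also fails if it takes over 61 s, if anything falls off the work surface, if the arm or the gripper's body presses on something with over 40 N, if the wrist force passes 120 N, or if a joint passes its speed limit or range.

ROBOT

A 7-joint arm with a two-finger parallel gripper is mounted at the origin on the work surface. World frame = base frame: x ahead of the robot, y to its left, z up, the work surface at z = 0. Lengths are in m, angles in rad, forces in N, time in s.
With the tool pointing down it reaches from about 0.4 to 0.925 m from the base axis. Payload 5.6 kg.
Tool frame: the origin (TCP) lies midway between the tips of the shut fingers; the grasp point (between the pads) lies 19 mm behind it (r.grip_point_offset is the distance from the TCP to the grasp point, in m); z points along the fingers, y is the line along which they close (so a half turn about z gives the same grasp; the last joint's range is limited). The gripper opens to 85 mm and grips with 20 to 120 N. Pads are 22 mm wide; open, the fingers measure 114 mm over their backs; the gripper's body (76 mm by 85 mm) begins 54 mm behind the grasp point. The pads swing forward as they close: fully open they stand 13 mm farther back than shut.
Start: joints at [-0.043, 0.468, -0.012, 1.603, 0.006, 1.071, -0.056], TCP at [0.65, -0, 0.231] pointing down, gripper open.
Joint ranges: [-2.53, 2.53], [-0.31, 2.02], [-1.57, 1.55], [0.28, 2.44], [-1.29, 4.43], [0.15, 1.84], [-2.92, 2.92]. Speed limits (rad/s): [2.57, 2.57, 3.14, 3.14, 3.14, 3.14, 3.14].

INTERFACE

Orientations are given as [roll, pitch, yaw] about the fixed x, y, z axes, in that order (R = Rz(yaw) Ry(pitch) Rx(roll)).
In Python, from cell import telemetry, capture, workorder, r gives the robot as it stands.
- The arm moves only by the tool move_arm, never from a script. Its argument "deltas" is a list that holds one entry, the list of rows, each a list of 5 numbers: the finger opening in cm, from 0 to 8.54, then the shift along the tool's x, y, z in cm, then the turn about the tool's z in units of 8 degrees (1.0 is 8 degrees). In form: [[[hand, dx, dy, dz, twist], ...]]. A call has 1 to 12 rows; each row shifts and turns the commanded pose from where the row before left it, along the tool's axes as they then stand; what a row does not reach is not made up. A row lasts 1/8 s, in which the tool goes at most 62.5 mm and 10.7 degrees, less where a joint would pass 70% of its speed; a pose out of reach is approached as far as the arm can. A call with a gripper value outside its range is refused whole. The fingers move at their own pace and stop on an object; "grip_force" is the grip in N (left out, the last holds). Time passes only in rows, so rows that do not move let the fingers close. It gives the time, the measured TCP pose, the force, the opening and the grip force at its end, in the units of the state.
- telemetry.observe(): the state, without advancing time (a new reading comes with each control period).
- capture(name): name is "scene" or "side" or "wrist"; returns a dict with "img" (420x560x3 uint8, blue, green, red), "depth" (420x560 float32, m along the optical axis (not along the pixel's ray), 0 where there is no reading), "fx", "fy", "cx", "cy" (pixels), "view" (4x4, takes a point from world to camera coordinates); the wrist camera has in their place "T_tool_cam" (4x4, takes a point from camera to tool coordinates, whose origin is the TCP and whose axes are the flange's). Camera axes: x right, y down, z forward; pixel columns grow to the right and rows downward; lengths in m; the calibration is good to about 2 mm. The wrist camera is an equidistant fisheye: a pixel r from the principal point sees the ray r / f radians off the axis. A picture is of the moment at which its call begins: read the wrist's pose just before it.
- workorder.job_done(): hands the job in; it is judged then, once.
The state is a dict: "t": time; "q": joint angles; "joint_velocities": joint speeds; "tau": joint torques, N m; "ee_pos": TCP position; "tcp_rot": TCP orientation; "ft_force": force on the tool from outside, world axes, zero at the start; "wrist_torque": the same for the moment, N m; "width": finger opening in m; "finger_force": force on a finger pad.
Only numpy, scipy, OpenCV 4.12 (cv2) and the standard library are available. Lean on these libraries where they do the work, as an engineer would, in place of code of your own. Each camera call takes 0.05 s, during which the arm holds its last target. There are 200 camera calls.

## Working session

There is one attempt and no reset: what is moved stays moved. The work goes in short steps, Python scripts to look and compute and a tool call to move; the robot and the scene stay as the last step left them, time stands still between calls to the robot, and variables do not carry over. Pictures are saved under pics/ and viewed, at most 10 in all, crops included, and the job is handed in when it is done.

Besides the shell and the picture viewer there is one more tool, called after "Emit:" by a JSON object that holds its "api" and its "payload". move_arm: Moves the arm, as the interface text tells. Its arguments: {"type":"object","properties":{"deltas":{"type":"array","items":{"type":"array","items":{"type":"array","items":{"type":"number"}}}},"grip_force":{"type":"number"}},"required":["deltas"]}

```bash
ls; mkdir -p pics
cat > h.py <<'E'
import numpy as np, cv2
from cell import telemetry, capture, workorder, r
from scipy.spatial.transform import Rotation as R
def pts(c):
    v,u=np.mgrid[0:420,0:560]; z=c['depth']
    P=np.stack([(u-c['cx'])/c['fx']*z,(v-c['cy'])/c['fy']*z,z],-1)
    V=np.linalg.inv(c['view']); return P@V[:3,:3].T+V[:3,3]
def snap(n):
    c=capture(n); np.savez(f'{n}.npz',**c); return c
E
python3 - <<'E'
from h import *
for n in('scene','side'):
    c=snap(n); cv2.imwrite(f'pics/{n}0.png',cv2.resize(c['img'],(784,588)))
    V=np.linalg.inv(c['view']);print(n,V[:3,3].round(3),V[:3,2].round(3),c['fx'])
print(telemetry.observe(), r.grip_point_offset)
E
```

```text
pics
scene [ 1.513 -0.16   1.253] [-0.645  0.149 -0.749] 410.36125246204193
side [-0.139  1.128  1.125] [ 0.436 -0.662 -0.61 ] 532.66867849553
{'t': 0.1, 'q': array([-0.04297281,  0.46830298, -0.01156728,  1.60357   ,  0.00599767,
        1.07138713, -0.05629697]), 'joint_velocities': array([ 9.61407065e-05, -2.20668547e-03, -6.43422374e-04, -2.19254576e-03,
        3.79309025e-04,  2.97535981e-04,  1.44744594e-03]), 'tau': array([ 1.06754396e-03, -5.33521950e+01,  2.19214533e-02, -2.51963443e+01,
        1.15740488e-02,  4.25570266e-03,  1.47225879e-06]), 'ee_pos': array([ 6.49481972e-01, -1.05475290e-04,  2.30408643e-01]), 'tcp_rot': array([-3.13996441e+00,  1.31207053e-04,  1.57067517e+00]), 'ft_force': array([-0.15671214,  0.40740126,  0.38463301]), 'wrist_torque': array([-0.00440685,  0.00339668,  0.00313571]), 'finger_force': 0.0, 'width': 0.08552121728088238} 0.0187
```

View pics/scene0.png

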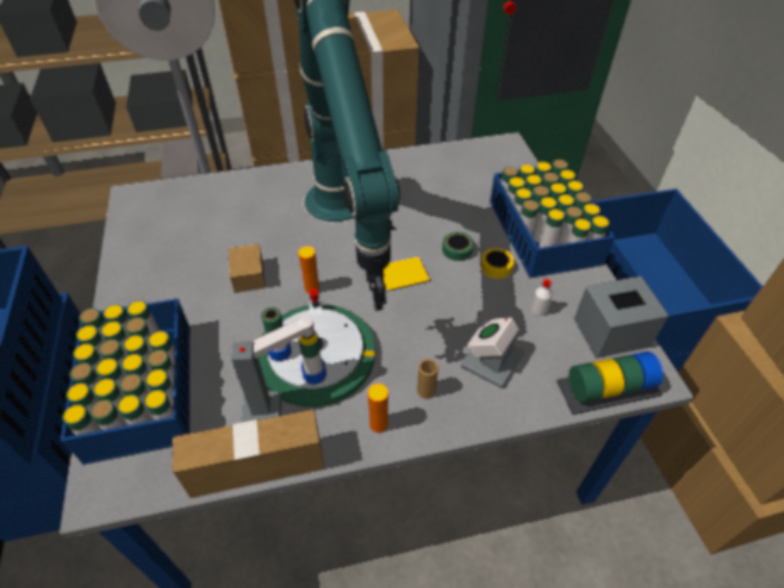

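View pics/side0.png

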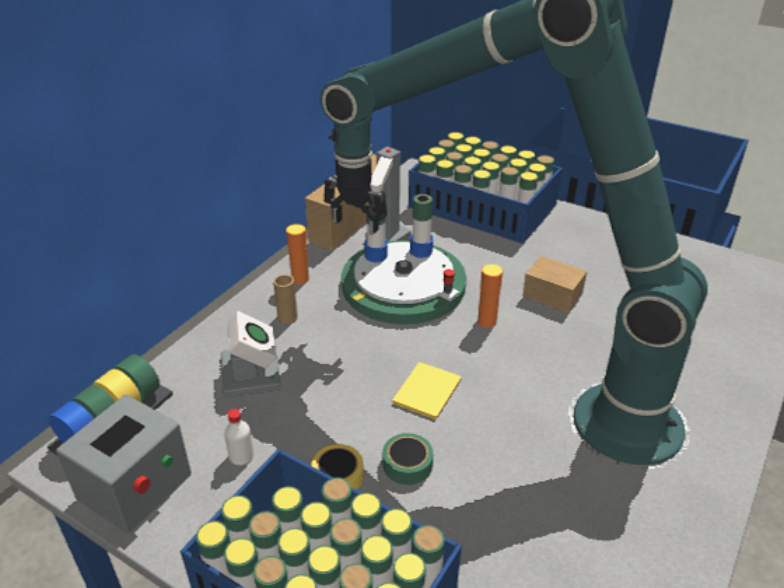

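Scene (784-px view): the turret is at about (318,345), its red knob at (314,295), and the labelled roll is under the applicator arm at (310,345). The unlabelled roll is at (272,318). Orange look-alikes stand at (308,270) and (378,408). The yellow mark is at (369,352) and the reader window at (490,330). Only the two banded rolls in blue cups are candidates; the one with a yellow top under the pad is the labelled roll. Next I'll measure and make one enlarged crop.

Run:
```python
from h import *
from scipy.optimize import least_squares
def circ(p):
    f=least_squares(lambda a:np.hypot(p[:,0]-a[0],p[:,1]-a[1])-a[2],[*p[:,:2].mean(0),.1],loss='soft_l1',f_scale=.002);return f.x.round(4)
for n in('scene','side'):
    c=dict(np.load(n+'.npz'));P=pts(c);hsv=cv2.cvtColor(c['img'],cv2.COLOR_BGR2HSV);H,S,Vv=[hsv[...,i].astype(int) for i in range(3)]
    z=P[...,2];ok=c['depth']>0
    box=ok&(P[...,0]>.5)&(P[...,0]<1.1)&(P[...,1]>-.5)&(P[...,1]<0.03)
    top=box&(abs(z-.048)<.005)&(S<60)&(Vv>120)
    g=box&(abs(z-.032)<.006)&(H>45)&(H<90)&(S>80)
    print(n,'disc',top.sum(),'base',g.sum())
    for m,nm in((top,'disc'),(g,'base')):
        q=P[m]; c0=q[:,:2].mean(0)
        # outer hull
        hu=cv2.convexHull(q[:,:2].astype(np.float32))[:,0]
        print(nm,circ(hu),len(hu),q[:,2].mean().round(4))
    red=box&((H<8)|(H>172))&(S>150)&(z>.07)&(z<.115); q=P[red]
    print('knob',len(q),q.mean(0).round(4),q.min(0).round(3),q.max(0).round(3), 'top',q[q[:,2]>.1].mean(0).round(4),'circ',circ(q))
    y=box&(H>20)&(H<35)&(S>120)&(z<.06)&(z>.02);q=P[y];print('mark',len(q),q.mean(0).round(4))
    y=box&(H>20)&(H<35)&(S>120)&(z>.18)&(z<.215);q=P[y];print('label',len(q),q.mean(0).round(4) if len(q) else'')
    y=box&(H>45)&(H<90)&(S>60)&(z>.15)&(z<.21);q=P[y]
    if len(q):
        km=cv2.kmeans(q.astype(np.float32),2,None,(3,50,1e-5),5,cv2.KMEANS_PP_CENTERS)
        for k in(0,1):
            qq=q[km[1][:,0]==k]; print('band',len(qq),qq.mean(0).round(4),circ(qq))
    b=ok&(P[...,0]>.6)&(P[...,0]<1.1)&(P[...,1]>0.05)&(P[...,1]<.35)
    f=b&(z>.075)&(z<.16); q=P[f]
    # plane RANSAC with normal z ~cos40
    best=None;rg=np.random.default_rng(0)
    for _ in range(3000):
        a=q[rg.choice(len(q),3,0)];nn=np.cross(a[1]-a[0],a[2]-a[0]);L=np.linalg.norm(nn)
        if L<1e-6:continue
        nn/=L;nn*=np.sign(nn[2])
        if abs(nn[2]-.766)>.06:continue
        i=abs((q-a[0])@nn)<.003
        if best is None or i.sum()>best.sum():best=i
    Q=q[best];ct=Q.mean(0);nn=np.linalg.svd(Q-ct)[2][2];nn*=np.sign(nn[2])
    print('face n',nn.round(4),'ct',ct.round(4),len(Q),'tilt',np.degrees(np.arccos(nn[2])).round(2),'az',np.degrees(np.arctan2(nn[1],nn[0])).round(1))
    w=f&(H>45)&(H<90)&(S>60)&(abs((P-ct)@nn)<.006);W=P[w];print('window',len(W),W.mean(0).round(4),((W.min(0)+W.max(0))/2).round(4))
    # orange
    o=ok&(H>4)&(H<17)&(S>170)&(z>.02)&(P[...,0]>.3)&(P[...,0]<1.2)&(abs(P[...,1])<.5)&(z<.3)
    nl,lab,st,ce=cv2.connectedComponentsWithStats(o.astype(np.uint8))
    for k in range(1,nl):
        if st[k,4]>60:q=P[lab==k];print('orange',st[k,4],q.mean(0).round(3),q.max(0).round(3),circ(q))
c=dict(np.load('scene.npz'));a=cv2.resize(c['img'][195:305,160:290],None,fx=5,fy=5,interpolation=cv2.INTER_CUBIC);cv2.imwrite('pics/crop1.png',a)
```

```text
scene disc 1342 base 1070
disc [ 0.6193 -0.1499  0.1207] 29 0.0476
base [ 0.6246 -0.1467  0.1499] 41 0.0314
knob 1 [ 0.503  -0.1291  0.0922] [ 0.503 -0.129  0.092] [ 0.503 -0.129  0.092] top [nan nan nan] circ [ 0.5495 -0.1756  0.0658]
mark 41 [ 0.6616 -0.0179  0.0326]
label 62 [ 0.7159 -0.1639  0.2016]
band 126 [ 0.6514 -0.2565  0.1889] [ 0.6599 -0.3704  0.1295]
band 102 [ 0.7267 -0.1629  0.182 ] [ 0.7086 -0.1628  0.0221]
face n [-0.4614 -0.4476  0.7661] ct [0.7228 0.2785 0.1128] 343 tilt 40.0 az -135.9
window 64 [0.7143 0.2797 0.1092] [0.7139 0.2799 0.1103]
orange 218 [ 0.398 -0.132  0.087] [ 0.477 -0.112  0.149] [ 0.3805 -0.1291  0.0206]
orange 249 [ 0.87  -0.037  0.087] [ 0.878 -0.016  0.152] [ 0.8519 -0.0318  0.0222]
side disc 1698 base 653
disc [ 0.6137 -0.1504  0.1215] 25 0.0475
base [ 0.6151 -0.1469  0.1517] 23 0.0312<stdin>:18: RuntimeWarning: Mean of empty slice.
  ret = um.true_divide(
Traceback (most recent call last):
ValueError: zero-size array to reduction operation minimum which has no identity
```

```bash
python3 - <<'E' 2>/dev/null
from h import *
from scipy.optimize import least_squares
def circ(p,R0=None):
    fn=(lambda a:np.hypot(p[:,0]-a[0],p[:,1]-a[1])-(a[2] if R0 is None else R0))
    return least_squares(fn,[*p[:,:2].mean(0),.05][:3 if R0 is None else 2],loss='soft_l1',f_scale=.002).x.round(4)
C=np.array([.6175,-.149])
for n in('scene','side'):
    c=dict(np.load(n+'.npz'));P=pts(c);hsv=cv2.cvtColor(c['img'],cv2.COLOR_BGR2HSV);H,S,Vv=[hsv[...,i].astype(int) for i in range(3)]
    z=P[...,2];x,y=P[...,0],P[...,1];ok=c['depth']>0
    print(n)
    k=ok&(np.hypot(x-.484,y+.128)<.05)&(z>.072)&(z<.12)&((H<9)|(H>165))&(S>80)
    q=P[k];print('knob',len(q),q.mean(0).round(4),q.min(0).round(4),q.max(0).round(4),circ(q,.013) if len(q)>3 else'')
    yl=ok&(H>20)&(H<35)&(S>100)
    m=yl&(np.hypot(x-C[0],y-C[1])<.17)&(np.hypot(x-C[0],y-C[1])>.1)&(z<.045)&(z>.02);q=P[m];print('mark',len(q),q.mean(0).round(4))
    m=yl&(np.hypot(x-.71,y+.163)<.05)&(z>.18);print('label',m.sum(),P[m].mean(0).round(4),circ(P[m]))
    for nm,cc in(('roll1',(.706,-.163)),('roll2',(.619,-.239))):
        m=ok&(np.hypot(x-cc[0],y-cc[1])<.04)&(z>.1)&(z<.197);print(nm,m.sum(),circ(P[m],.023))
    m=ok&(abs(z-.032)<.004)&(H>45)&(H<90)&(S>80)&(abs(np.hypot(x-C[0],y-C[1])-.14)<.03)
    q=P[m];print('basehull',circ(cv2.convexHull(q[:,:2].astype(np.float32))[:,0],.155))
    b=ok&(abs(x-.715)<.09)&(abs(y-.28)<.09)&(z>.06)&(z<.17);q=P[b]
    best=None;rg=np.random.default_rng(0)
    for _ in range(2000):
        a=q[rg.choice(len(q),3,0)];nn=np.cross(a[1]-a[0],a[2]-a[0]);L=np.linalg.norm(nn)
        if L<1e-6:continue
        nn/=L;nn*=np.sign(nn[2])
        if abs(nn[2]-.766)>.05:continue
        i=abs((q-a[0])@nn)<.0025
        if best is None or i.sum()>best.sum():best=i
    Q=q[best];ct=Q.mean(0);nn=np.linalg.svd(Q-ct)[2][2];nn*=np.sign(nn[2])
    w=b&(H>45)&(H<90)&(S>60)&(abs((P-ct)@nn)<.005);W=P[w]
    print('face',nn.round(4),'tilt',np.degrees(np.arccos(nn[2])).round(2),'az',np.degrees(np.arctan2(nn[1],nn[0])).round(2),len(Q),ct.round(4),'win',len(W),W.mean(0).round(4))
    # face rectangle centre & edge azimuth
    u=np.cross([0,0,1],nn);u/=np.linalg.norm(u);v=np.cross(nn,u);uv=np.stack([(Q-ct)@u,(Q-ct)@v],1).astype(np.float32)
    (cx,cy),wh,ang=cv2.minAreaRect(uv*1000);print('rect',(ct+u*cx/1e3+v*cy/1e3).round(4),np.round(wh,1),round(ang,1))
    m=ok&(H>4)&(H<18)&(S>150)&(z>.02)&(z<.3)&(np.hypot(x-.38,y+.13)<.06);print('orange',m.sum(),circ(P[m],.023))
c=dict(np.load('side.npz'));a=cv2.resize(c['img'][100:240,230:360],None,fx=4.2,fy=4.2,interpolation=cv2.INTER_CUBIC)
c=dict(np.load('scene.npz'));b=cv2.resize(c['img'][195:290,160:290],(800,588))
a=cv2.resize(a,(390,420));b=cv2.resize(b,(400,420));cv2.imwrite('pics/crop1.png',np.hstack([b,a]))
E
```

```text
scene
knob 52 [ 0.4903 -0.1311  0.0965] [ 0.473  -0.1422  0.0734] [ 0.503  -0.118   0.1107] [ 0.4841 -0.1285]
mark 43 [ 0.6611 -0.0178  0.0324]
label 77 [ 0.717  -0.1637  0.206 ] [ 0.7079 -0.1635  0.0159]
roll1 237 [ 0.7068 -0.163 ]
roll2 103 [ 0.6206 -0.2395]
basehull [ 0.6208 -0.1517]
face [-0.4662 -0.4407  0.7671] tilt 39.91 az -136.61 317 [0.7227 0.2797 0.1131] win 64 [0.7143 0.2797 0.1092]
rect [0.7203 0.2786 0.111 ] [103.3  94. ] 1.8
orange 227 [ 0.3778 -0.1286]
side
knob 72 [ 0.4799 -0.1259  0.0954] [ 0.4684 -0.1433  0.0749] [ 0.4926 -0.1149  0.1093] [ 0.4823 -0.1329]
mark 30 [ 0.6608 -0.02    0.0321]
label 4 [ 0.7169 -0.1499  0.2026] [ 0.7175 -0.1495  0.0035]
roll1 145 [ 0.7052 -0.166 ]
roll2 326 [ 0.6181 -0.2425]
basehull [ 0.6141 -0.1472]
face [-0.4687 -0.4356  0.7684] tilt 39.79 az -137.1 461 [0.7121 0.2832 0.1115] win 108 [0.715  0.278  0.1113]
rect [0.714  0.2803 0.111 ] [103.4  90.1] 1.4
orange 428 [ 0.3756 -0.1326]
```

View pics/crop1.png

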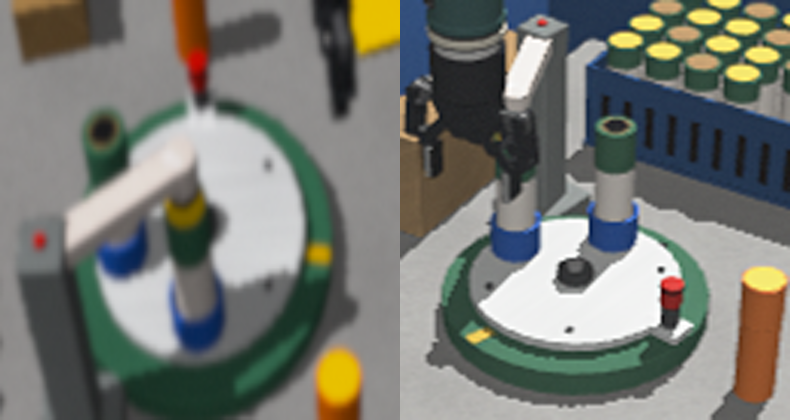

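The crop confirms it: the roll under the pad has the yellow label (left crop, 187,210), and the other roll has a bare core top. Knob, rolls and mark agree on a centre at (0.617,-0.151) with turret x at -8.8°.

Emit:
{"api": "move_arm", "payload": {"deltas": [[[8.5,-2.6,-3.32,0,0.22],[8.5,-2.73,-3.23,0,0.22],[8.5,-2.82,-3.14,0,0.22],[8.5,-2.91,-3.06,0,0.22],[8.5,-3.0,-2.97,0,0.22],[8.5,0,0,0,0],[8.5,0,0,0,0]]]}}

```text
t: 0.98
ee_pos: [0.4847, -0.1304, 0.2314]
tcp_rot: [3.141, -0.0, 1.418]
ft_force: [-0.2, 0.1, -0.1]
width: 0.085
finger_force: 0.0
```

Emit:
{"api": "move_arm", "payload": {"deltas": [[[8.5,0,-0.12,4,0],[8.5,0,0,4,0],[8.5,0,0,4,0],[8.5,0,0,4.0,0],[8.5,0,0,0,0],[0,0,0,0,0],[0,0,0,0,0],[0,0,0,0,0],[0,0,0,0,0],[0,0,0,0,0]]], "grip_force": 50}}

```text
t: 2.22
ee_pos: [0.4846, -0.1309, 0.0727]
tcp_rot: [3.138, 0.0, 1.417]
ft_force: [0.1, 0.4, 7.6]
width: 0.0248
finger_force: 49.0
```

Emit:
{"api": "move_arm", "payload": {"deltas": [[[0,0,0,-0.55,0],[0,0,0,-0.55,0],[0,0,0,-0.5,0],[0,0,0,0,0],[0,0,0,0,0]]]}}

```text
t: 2.85
ee_pos: [0.4844, -0.1308, 0.0873]
tcp_rot: [3.139, 0.0, 1.417]
ft_force: [5.8, -1.7, -9.7]
width: 0.0245
finger_force: 49.6
```

Emit:
{"api": "move_arm", "payload": {"deltas": [[[0,-1.177,0.1,0,-0.625],[0,-1.177,0.051,0,-0.625],[0,-1.177,0.051,0,-0.625],[0,-1.177,0.051,0,-0.625],[0,-1.177,0.051,0,-0.625],[0,-1.177,0.051,0,-0.625],[0,-1.177,0.051,0,-0.625],[0,-1.177,0.051,0,-0.625],[0,0,0,0,0]]]}}

```text
t: 3.98
ee_pos: [0.5006, -0.2214, 0.0863]
tcp_rot: [-3.14, -0.002, 2.113]
ft_force: [1.2, -0.2, -9.0]
width: 0.0249
finger_force: 49.7
```

Emit:
{"api": "move_arm", "payload": {"deltas": [[[0,-1.177,0.051,0,-0.625],[0,-1.177,0.051,0,-0.625],[0,-1.177,0.051,0,-0.625],[0,-1.177,0.051,0,-0.625],[0,-1.177,0.051,0,-0.625],[0,-1.177,0.051,0,-0.625],[0,-1.177,0.051,0,-0.625],[0,-1.177,0.051,0,-0.625],[0,0,0,0,0],[0,0,0,0,0]]]}}

```text
t: 5.22
ee_pos: [0.5712, -0.2805, 0.0863]
tcp_rot: [-3.139, -0.003, 2.81]
ft_force: [-0.1, -4.8, -8.4]
width: 0.0244
finger_force: 49.9
```

Emit:
{"api": "move_arm", "payload": {"deltas": [[[0,-0.12,0.1,0,0],[0,0,0,0.5,0],[0,0,0,0.5,0],[0,0,0,0.4,0],[0,0,0,0,0],[0,0,0,0,0]]]}}

```text
t: 5.98
ee_pos: [0.5722, -0.2808, 0.073]
tcp_rot: [-3.138, -0.003, 2.81]
ft_force: [-3.0, -6.2, -5.2]
width: 0.0247
finger_force: 50.5
```

Emit:
{"api": "move_arm", "payload": {"deltas": [[[4.5,0,0,0,0],[4.5,0,0,0,0],[4.5,0,0,0,0],[4.5,0,0,0,0]]]}}

```text
t: 6.48
ee_pos: [0.5753, -0.2783, 0.0736]
tcp_rot: [3.141, 0.0, 2.814]
ft_force: [-0.2, 0.2, 0.1]
width: 0.045
finger_force: 0.0
```

```bash
cat > k.py <<'E'
from h import *
from scipy.optimize import least_squares
def circ(p,R0):
    return least_squares(lambda a:np.hypot(p[:,0]-a[0],p[:,1]-a[1])-R0,p[:,:2].mean(0),loss='soft_l1',f_scale=.002).x.round(4)
for n in('scene','side'):
    c=snap(n);P=pts(c);hsv=cv2.cvtColor(c['img'],cv2.COLOR_BGR2HSV);H,S,Vv=[hsv[...,i].astype(int) for i in range(3)]
    z=P[...,2];x,y=P[...,0],P[...,1];ok=c['depth']>0
    k=ok&(np.hypot(x-.573,y+.279)<.05)&(z>.06)&(z<.13)&((H<9)|(H>165))&(S>80)
    q=P[k];print(n,'knob',len(q),np.percentile(q,[2,50,98],axis=0).round(4).tolist() if len(q) else'')
    m=ok&(np.hypot(x-.646,y+.0655)<.04)&(z>.1)&(z<.197);print('roll1',m.sum(),circ(P[m],.023) if m.sum()>5 else'')
    if m.sum(): print(P[m&(z>.1)][:,2].max())
E
python3 k.py; python3 -c "
from h import *;s=telemetry.observe();print(s['t'],s['ee_pos'],s['ft_force'],s['width'])"
```

```text
scene knob 53 [[0.5597, -0.2954, 0.0795], [0.5797, -0.2799, 0.1011], [0.5906, -0.2681, 0.1058]]
roll1 225 [ 0.6463 -0.0642]
0.19685037376858783
side knob 69 [[0.5602, -0.2956, 0.074], [0.5699, -0.2738, 0.0969], [0.5809, -0.2483, 0.1222]]
roll1 343 [ 0.6443 -0.0674]
0.19696881009290024
6.575 [ 0.5750527  -0.27852449  0.07340841] [0.36317167 0.48012036 0.29809839] 0.04500565218787323
```

Emit:
{"api": "move_arm", "payload": {"deltas": [[[8.5,0,0,-3,0],[8.5,0,0,-5.5,0],[8.5,0,0,-6,0],[8.5,0,0,-6,0],[8.5,0,3.4,-1.5,0],[8.5,0,5.0,0,0],[8.5,0.2,5.0,0,0],[8.5,0,5.0,0,0],[8.5,0,4.0,0,0],[8.5,0,0,0,0]]]}}

```text
t: 7.82
ee_pos: [0.6458, -0.0608, 0.2933]
tcp_rot: [3.139, -0.001, 2.82]
ft_force: [0.7, -0.8, 0.4]
width: 0.0849
finger_force: 0.0
```

Emit:
{"api": "move_arm", "payload": {"deltas": [[[8.5,0,0,0,1.25],[8.5,0,0,0,1.25],[8.5,0,0,0,1.25],[8.5,0,0,0,1.25],[8.5,0,0,0,1.25],[8.5,0,0,0,1.25],[8.5,0,0,0,1.25],[8.5,0,0,0,1.25],[8.5,0,0,0,1.25],[8.5,0,0,0,0],[8.5,0,0,0,0]]]}}

```text
t: 9.2
ee_pos: [0.6451, -0.0666, 0.2933]
tcp_rot: [-3.142, 0.0, 1.245]
ft_force: [-0.1, 0.1, -0.1]
width: 0.0849
finger_force: 0.0
```

```bash
python3 k.py
python3 - <<'E'
from h import *
a=np.load('scene.npz')['img'];b=np.load('side.npz')['img']
a=cv2.resize(a[180:310,140:300],(440,360));b=cv2.resize(b[100:240,230:390],(360,360));cv2.imwrite('pics/c2.png',np.hstack([a,b]))
s=telemetry.observe();print(s['t'],s['q'].round(3))
E
```

```text
scene knob 48 [[0.5643, -0.2885, 0.084], [0.5818, -0.2782, 0.102], [0.589, -0.2662, 0.1062]]
roll1 228 [ 0.646  -0.0641]
0.19694374967981632
side knob 65 [[0.5607, -0.289, 0.0764], [0.5699, -0.2732, 0.0961], [0.5841, -0.2616, 0.1073]]
roll1 338 [ 0.6444 -0.0674]
0.19643289791803176
9.3 [ 0.104  0.417 -0.072  1.535  0.032  1.19  -0.301]
```

View pics/c2.png

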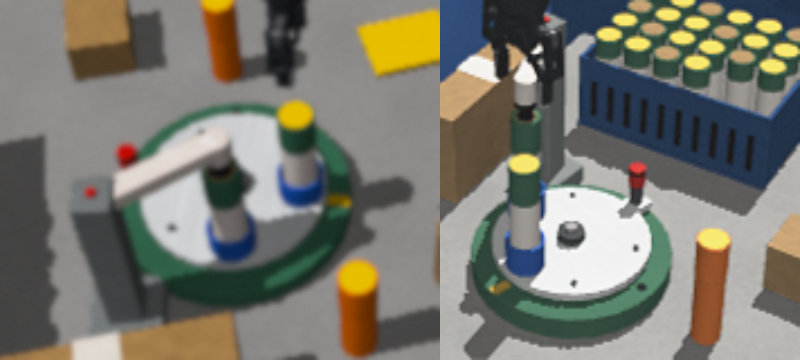

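The scene shows the knob home (at (126,153) left and (637,170) right; its top is at the same height as at the start). The labelled roll stands at the yellow mark. Now to grasp it.

Emit:
{"api": "move_arm", "payload": {"deltas": [[[8.5,0.05,0.05,4,0],[8.5,0,0,4,0],[8.5,0,0,4,0],[8.5,0,0,3,0],[8.5,0,0,0,0],[0,0,0,0,0],[0,0,0,0,0],[0,0,0,0,0],[0,0,0,0,0]]], "grip_force": 30}}

```text
t: 10.42
ee_pos: [0.647, -0.0659, 0.1454]
tcp_rot: [3.139, -0.001, 1.243]
ft_force: [-0.7, 0.2, 6.2]
width: 0.0456
finger_force: 22.0
```

Emit:
{"api": "move_arm", "payload": {"deltas": [[[0,0,0,-0.8,0],[0,0,0,-0.8,0],[0,0,0,-0.7,0],[0,0,0,0,0],[0,0,0,0,0]]]}}

```text
t: 11.05
ee_pos: [0.6457, -0.0657, 0.1661]
tcp_rot: [-3.141, 0.0, 1.243]
ft_force: [0.2, -0.1, -0.8]
width: 0.0455
finger_force: 22.6
```

```bash
cat > roll.py <<'E'
from h import *
from scipy.optimize import least_squares
import sys
def data(zmin):
    s=telemetry.observe(); T=R.from_euler('xyz',s['tcp_rot']).as_matrix(); G=s['ee_pos']-T[:,2]*r.grip_point_offset
    out=[]
    for n in('scene','side'):
        c=snap(n);P=pts(c);hsv=cv2.cvtColor(c['img'],cv2.COLOR_BGR2HSV);H,S,V=[hsv[...,i].astype(int) for i in range(3)]
        m=(c['depth']>0)&(np.linalg.norm(P-G,axis=-1)<.135)&(P[...,2]>zmin)
        m&=((S<45)&(V>110))|((H>45)&(H<90)&(S>60)&(V>35))|((H>20)&(H<35)&(S>100)&(V>80))
        m=cv2.erode(m.astype(np.uint8),np.ones((2,2)))>0
        y=m&(H>20)&(H<35)&(S>100); w=m&(S<45); 
        out.append((n,P[m],P[y],P[w]))
    return s,G,T,out
def fit(Q,G,a0):
    b=np.linalg.svd(np.eye(3)-np.outer(a0,a0))[0][:,:2]
    def ax(p): a=a0+b@p[:2];return a/np.linalg.norm(a)
    def f(p):
        d=Q-G-b@p[2:];a=ax(p);return np.linalg.norm(np.cross(d,a),axis=1)-.023
    s=least_squares(f,[0,0,0,0],loss='soft_l1',f_scale=.002)
    return ax(s.x),G+b@s.x[2:],np.median(abs(f(s.x)))
if __name__=='__main__':
    th=np.radians(float(sys.argv[1]));sg=float(sys.argv[2]);zmin=float(sys.argv[3])
    s,G,T,o=data(zmin); a0=np.array([0,0,1.])*np.cos(th)+T[:,0]*np.sin(th)*sg
    print('t',s['t'],'G',G.round(4),'toolx',T[:,0].round(3),'F',s['ft_force'].round(1))
    o.append(('both',np.vstack([o[0][1],o[1][1]]),np.vstack([o[0][2],o[1][2]]),np.vstack([o[0][3],o[1][3]])))
    for n,Q,Y,W in o:
        for _ in range(2):
            a,p,e=fit(Q,G,a0); t=(Q-p)@a; res=abs(np.linalg.norm(np.cross(Q-p,a),axis=1)-.023); Q=Q[(res<.006)]
        t=(Q-p)@a; g=(G-p)@a
        print(n,len(Q),'axis',a.round(4),'tilt',np.degrees(np.arccos(a[2])).round(2),'az',np.degrees(np.arctan2(a[1],a[0])).round(1),'G-off',(G-p-a*g).round(4),'res',e.round(4),'t-G range',np.percentile(t-g,[1,99]).round(4),'label',(np.median((Y-p)@a)-g).round(4) if len(Y) else'',len(Y),)
E
python3 roll.py 0 1 0.093
```

```text
t 11.05 G [ 0.6457 -0.0657  0.1848] toolx [ 0.322  0.947 -0.   ] F [ 0.2 -0.1 -0.8]
scene 70 axis [ 0.4745 -0.6444  0.5997] tilt 53.15 az -53.6 G-off [-0.0144  0.0325  0.0463] res 0.0021 t-G range [-0.0403  0.1133] label  0
side 269 axis [-0.0682  0.0152  0.9976] tilt 4.01 az 167.5 G-off [0.0072 0.0019 0.0005] res 0.0018 t-G range [-0.0891  0.0386] label 0.0376 21
both 296 axis [ 0.0626 -0.016   0.9979] tilt 3.7 az -14.3 G-off [-0.0011  0.0031  0.0001] res 0.0017 t-G range [-0.0915  0.0377] label 0.0381 21
```

Emit:
{"api": "move_arm", "payload": {"deltas": [[[0,0.25,0,0,0],[0,0.84,0,-0.16,0],[0,0.84,0,-0.1,0],[0,0.86,0,-0.01,0],[0,0.85,0,0.06,0],[0,0,0,0,0]]], "grip_force": 22}}

```text
t: 11.9
ee_pos: [0.658, -0.0296, 0.1685]
tcp_rot: [3.141, -0.001, 1.244]
ft_force: [0.0, -1.9, -1.2]
width: 0.0452
finger_force: 24.2
```

```bash
python3 roll.py 20 1 0.095
python3 - <<'E'
from h import *
s=telemetry.observe();print(s['wrist_torque'],s['width'],s['finger_force'])
a=np.load('scene.npz')['img'];b=np.load('side.npz')['img']
a=cv2.resize(a[180:310,140:300],(440,360));b=cv2.resize(b[100:240,230:390],(360,360));cv2.imwrite('pics/c3.png',np.hstack([a,b]))
E
```

```text
t 11.9 G [ 0.658  -0.0296  0.1872] toolx [0.321 0.947 0.001] F [ 0.  -1.9 -1.2]
scene 122 axis [0.0713 0.2654 0.9615] tilt 15.95 az 75.0 G-off [ 0.0043  0.0045 -0.0016] res 0.0014 t-G range [-0.0957  0.0389] label 0.0372 9
side 252 axis [0.0315 0.2999 0.9534] tilt 17.55 az 84.0 G-off [ 0.0081  0.0063 -0.0023] res 0.002 t-G range [-0.0957  0.0403] label 0.0367 45
both 368 axis [0.0558 0.2888 0.9558] tilt 17.11 az 79.1 G-off [ 0.0065  0.0059 -0.0022] res 0.0017 t-G range [-0.0968  0.04  ] label 0.037 54
[-0.20283227 -0.03682447  0.01466982] 0.04570182497411931 24.30955946445465
```

View pics/c3.png

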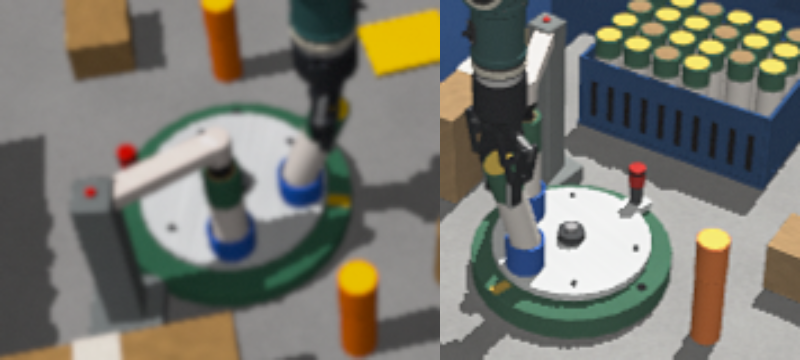

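The picture shows the roll leaning in its cup mouth and pivoting in the grip as intended. I'll continue.

Emit:
{"api": "move_arm", "payload": {"deltas": [[[0,0.84,0,0.13,0],[0,0.83,0,0.2,0],[0,0.81,0,0.28,0],[0,0.78,0,0.34,0],[0,0.35,0,0.15,0],[0,0,0,0,0]]]}}

```text
t: 12.75
ee_pos: [0.6692, 0.0039, 0.157]
tcp_rot: [-3.141, -0.001, 1.243]
ft_force: [-0.2, 0.2, -0.5]
width: 0.0453
finger_force: 19.8
```

```bash
python3 roll.py 40 1 0.095
```

```text
t 12.75 G [0.6692 0.0039 0.1757] toolx [0.322 0.947 0.001] F [-0.2  0.2 -0.5]
scene 209 axis [0.1552 0.5359 0.8299] tilt 33.91 az 73.8 G-off [ 0.0059  0.0082 -0.0064] res 0.0014 t-G range [-0.1084  0.0353] label 0.0347 10
side 226 axis [0.1236 0.5211 0.8445] tilt 32.38 az 76.7 G-off [ 0.0094  0.0126 -0.0092] res 0.002 t-G range [-0.1095  0.0368] label 0.0331 62
both 431 axis [0.1352 0.5243 0.8407] tilt 32.78 az 75.5 G-off [ 0.0083  0.0104 -0.0078] res 0.0018 t-G range [-0.1096  0.0368] label 0.0333 72
```

Run:
```python
from h import *
s=telemetry.observe();T=R.from_euler('xyz',s['tcp_rot']).as_matrix();G=s['ee_pos']-T[:,2]*.0187
print(s['wrist_torque'],s['width'],s['finger_force'])
o=[]
for n in('scene','side'):
    c=dict(np.load(n+'.npz'));q=(c['view']@[*G,1])[:3];u=q[0]/q[2]*c['fx']+c['cx'];v=q[1]/q[2]*c['fy']+c['cy']
    i0,j0=int(v)-35,int(u)-35;a=cv2.resize(c['img'][i0:i0+70,j0:j0+70],(400,400),interpolation=cv2.INTER_CUBIC)
    cv2.circle(a,(int((u-j0)*400/70),int((v-i0)*400/70)),4,(255,0,255),-1);o.append(a)
w=capture('wrist')['img'];o.append(w)
cv2.imwrite('pics/c4.png',np.hstack([o[0],o[1]]));cv2.imwrite('pics/w4.png',w)
```

```text
[-0.00486679  0.02660186  0.03099176] 0.045521276854664644 19.712645709514618
```

View pics/c4.png

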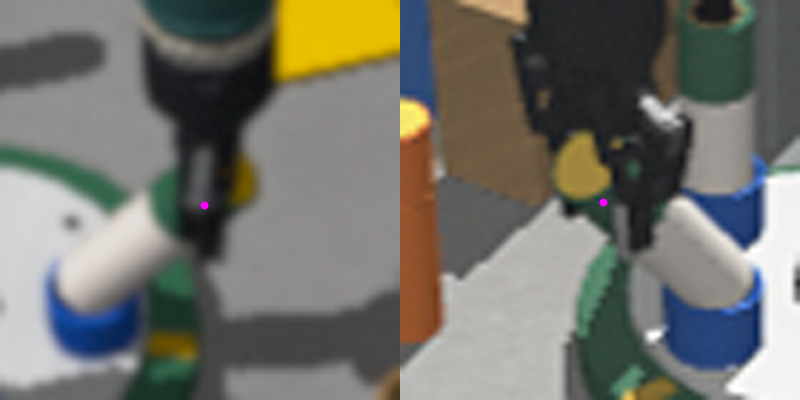

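View pics/w4.png

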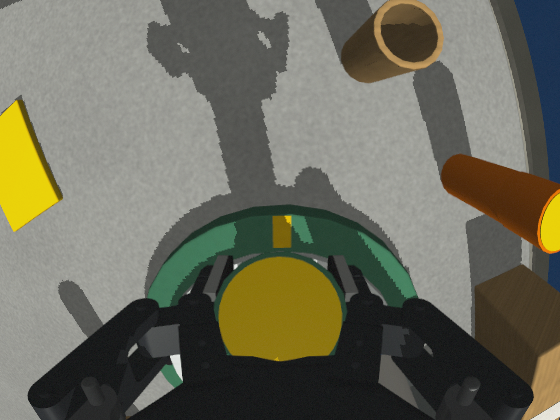

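The picture shows the roll held between the pads (wrist view, label at (280,310), centred) and leaning about 33° on the cup rim. It needs about 7° more, so I'll push on perpendicular to its axis.

Emit:
{"api": "move_arm", "payload": {"deltas": [[[0,0.45,0,0.28,0],[0,0.45,0,0.3,0],[0,0.45,0,0.32,0],[0,0,0,0,0],[0,0,0,0,0]]]}}

```text
t: 13.52
ee_pos: [0.6735, 0.0159, 0.1481]
tcp_rot: [-3.141, -0.0, 1.243]
ft_force: [0.4, -0.0, 0.2]
width: 0.0452
finger_force: 20.3
```

```bash
python3 roll.py 40 1 0.095
```

```text
t 13.525 G [0.6735 0.0159 0.1668] toolx [0.322 0.947 0.   ] F [ 0.4 -0.   0.2]
scene 245 axis [0.1937 0.6412 0.7425] tilt 42.05 az 73.2 G-off [ 0.0056  0.0085 -0.0088] res 0.0015 t-G range [-0.1099  0.0344] label 0.034 12
side 213 axis [0.162  0.6123 0.7739] tilt 39.3 az 75.2 G-off [ 0.01    0.0141 -0.0132] res 0.002 t-G range [-0.1103  0.0357] label 0.0329 67
both 460 axis [0.1811 0.6327 0.753 ] tilt 41.15 az 74.0 G-off [ 0.008   0.0103 -0.0105] res 0.0018 t-G range [-0.1113  0.0348] label 0.0329 79
```

Emit:
{"api": "move_arm", "payload": {"deltas": [[[0,0,0,0,0],[0,0,0,0,0],[0,0,0,-0.5,0],[0,0,0,-2,0],[0,0,0,-3,0],[0,0,0,-4,0],[0,0,0,-4,0],[0,0,0,-3,0],[0,0,0,-1,0],[0,0,0,0,0],[0,0,0,0,0]]], "grip_force": 70}}

```text
t: 15.0
ee_pos: [0.6729, 0.0157, 0.3218]
tcp_rot: [-3.139, 0.001, 1.243]
ft_force: [0.6, -0.3, -2.2]
width: 0.0444
finger_force: 62.5
```

```bash
python3 roll.py 40 1 0.21; python3 -c "
from h import *;print(telemetry.observe()['q'].round(3))"
```

```text
t 15.0 G [0.6729 0.0157 0.3405] toolx [ 0.322  0.947 -0.001] F [ 0.6 -0.3 -2.2]
scene 302 axis [0.2075 0.6449 0.7355] tilt 42.65 az 72.2 G-off [ 0.0048  0.0077 -0.0081] res 0.0011 t-G range [-0.1097  0.0343] label 0.0337 30
side 304 axis [0.1719 0.6311 0.7565] tilt 40.85 az 74.8 G-off [ 0.0081  0.0112 -0.0112] res 0.0017 t-G range [-0.1152  0.0346] label 0.032 72
both 610 axis [0.1833 0.6375 0.7483] tilt 41.55 az 74.0 G-off [ 0.007   0.0092 -0.0095] res 0.0016 t-G range [-0.1134  0.0342] label 0.0324 102
[-0.017  0.445 -0.08   1.43   0.036  1.271 -0.429]
```

Emit:
{"api": "move_arm", "payload": {"deltas": [[[0,0,0,0,-0.6],[0,0,0,0,-1.2],[0,0,0,0,-1.25],[0,0,0,0,-1.25],[0,0,0,0,-1.25],[0,0,0,0,-1.25],[0,0,0,0,-1.25],[0,0,0,0,-1.25],[0,0,0,0,-1.25],[0,0,0,0,-1.25],[0,0,0,0,-1.25],[0,0,0,0,-1.25]]]}}

```text
t: 16.6
ee_pos: [0.6732, 0.0155, 0.3222]
tcp_rot: [3.141, -0.002, -3.038]
ft_force: [-0.2, 0.7, -2.3]
width: 0.0443
finger_force: 62.3
```

Emit:
{"api": "move_arm", "payload": {"deltas": [[[0,0,0,0,-1.25],[0,0,0,0,-1.25],[0,0,0,0,-1.2],[0,0,0,0,-0.75],[0,-0.6,2.2,0,0],[0,-1,3.6,0.6,0],[0,-1.2,4,1.5,0],[0,-1.2,4,1.5,0],[0,-0.7,2.6,1.1,0],[0,0,0,0.5,0],[0,0,0,0,0],[0,0,0,0,0]]]}}

```text
t: 18.1
ee_pos: [0.6015, 0.169, 0.2716]
tcp_rot: [-3.141, 0.0, -2.425]
ft_force: [-0.4, 0.7, -0.7]
width: 0.0448
finger_force: 62.5
```

```bash
python3 roll.py 40 1 0.165; python3 -c "
from h import *;print(telemetry.observe()['q'].round(3))"
```

```text
t 18.1 G [0.6015 0.169  0.2903] toolx [-0.754 -0.657 -0.   ] F [-0.4  0.7 -0.7]
scene 280 axis [-0.5415 -0.3243  0.7756] tilt 39.14 az -149.1 G-off [-0.0417 -0.0175 -0.0364] res 0.0022 t-G range [-0.1172  0.0198] label  0
side 516 axis [-0.529  -0.4494  0.7199] tilt 43.95 az -139.7 G-off [-0.0062 -0.0077 -0.0093] res 0.0017 t-G range [-0.115   0.0294] label 0.0315 14
both 913 axis [-0.5205 -0.4511  0.7249] tilt 43.54 az -139.1 G-off [-0.0073 -0.0083 -0.0104] res 0.0018 t-G range [-0.1184  0.0293] label 0.0315 14
[ 0.131  0.473 -0.631  1.594  0.297  1.172  1.724]
```

```bash
cat > r2.py <<'E'
from roll import *
def run(th=41.5,zmin=.13):
    s,G,T,o=data(zmin);h=T[:,0].copy();h[2]=0;th=np.radians(th);a0=h*np.sin(th)+np.array([0,0,np.cos(th)])
    p0=G-h*.011+np.array([0,0,.009]); res={}
    print('t',s['t'],'TCP',s['ee_pos'].round(4))
    Qs=[]
    for n,Q,Y,W in o:
        t=(Q-p0)@a0;d=np.linalg.norm(np.cross(Q-p0,a0),axis=1);Qs.append(Q[(d<.032)&(t>-.112)&(t<.033)&(abs(t)>.0)])
    Qs.append(np.vstack(Qs))
    for n,Q in zip(('scene','side','both'),Qs):
        for _ in range(3):
            a,p,e=fit(Q,p0,a0);rr=abs(np.linalg.norm(np.cross(Q-p,a),axis=1)-.023);K=Q[rr<.005]
            Q=K
        g=(G-p)@a;t=(Q-p)@a-g
        # silhouette check: centre of end region
        print(n,len(Q),a.round(4),'tilt',np.degrees(np.arccos(a[2])).round(2),'az',np.degrees(np.arctan2(a[1],a[0])).round(2),'axis pt at t=-.1:',(p+a*(g-.1)).round(4),'e',e.round(4),np.percentile(t,[0,5,50,95,100]).round(3))
    for n,Q,Y,W in o:
        if len(Y): print('label',n,len(Y),Y.mean(0).round(4),(np.linalg.norm(np.cross(Y-p,a),axis=1).max()).round(4),((Y-p)@a).mean()-g)
run()
E
python3 r2.py
python3 - <<'E'
from h import *
s=telemetry.observe();G=s['ee_pos']+[0,0,.0187]
o=[]
for n in('scene','side'):
    c=dict(np.load(n+'.npz'));B=G+[.06,.06,-.06];q=(c['view']@[*B,1])[:3];u=q[0]/q[2]*c['fx']+c['cx'];v=q[1]/q[2]*c['fy']+c['cy']
    k=45;i0,j0=int(v)-k,int(u)-k;o.append(cv2.resize(c['img'][i0:i0+2*k,j0:j0+2*k],(400,400),interpolation=cv2.INTER_CUBIC))
cv2.imwrite('pics/c5.png',np.hstack(o))
E
```

```text
t 18.2 TCP [0.6015 0.1692 0.2717]
scene 373 [-0.5144 -0.4583  0.7248] tilt 43.55 az -138.3 axis pt at t=-.1: [0.6601 0.2248 0.2292] e 0.0014 [-0.114 -0.108 -0.056  0.01   0.023]
side 505 [-0.5313 -0.4506  0.7174] tilt 44.16 az -139.7 axis pt at t=-.1: [0.6605 0.222  0.2279] e 0.0014 [-0.114 -0.107 -0.057  0.003  0.032]
both 870 [-0.5182 -0.4523  0.7259] tilt 43.46 az -138.89 axis pt at t=-.1: [0.6606 0.2228 0.2282] e 0.0016 [-0.114 -0.107 -0.056  0.008  0.032]
label side 14 [0.5797 0.1634 0.3163] 0.0359 0.032764911879799026
```

View pics/c5.png

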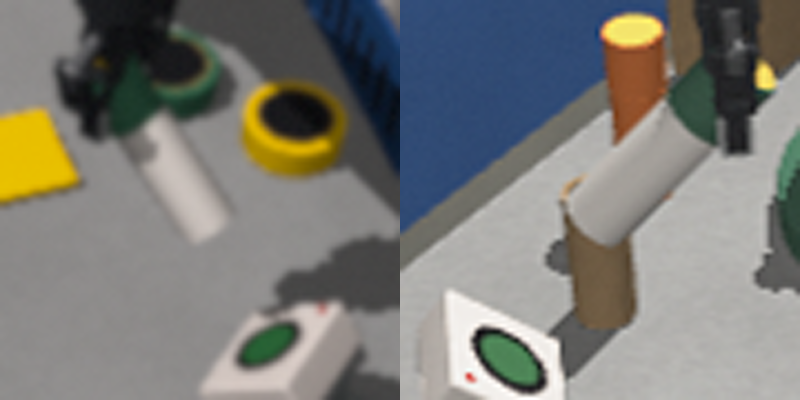

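```bash
cat > sil.py <<'E'
from h import *
from scipy.optimize import minimize
import sys
W=np.array([.7147,.279,.110]);N=np.array([-.469,-.437,.767])
D=.116
def axis(t,z): t,z=np.radians([t,z]);return np.array([np.sin(t)*np.cos(z),np.sin(t)*np.sin(z),np.cos(t)])
def run(tilt0=42.5,az0=-138.7):
    s=telemetry.observe();T=R.from_euler('xyz',s['tcp_rot']).as_matrix();G=s['ee_pos']-T[:,2]*.0187
    a0=axis(tilt0,az0);h=T[:,0];B0=G-h*.0115+np.array([0,0,.009])-D*a0
    ims=[]
    for n in('scene','side'):
        c=snap(n);P=pts(c);V=c['view'];pr=lambda X:(lambda q:np.stack([q[:,0]/q[:,2]*c['fx']+c['cx'],q[:,1]/q[:,2]*c['fy']+c['cy']],1))(np.atleast_2d(X)@V[:3,:3].T+V[:3,3])
        d=np.linalg.norm(np.cross(P-B0,a0),axis=-1);t=(P-B0)@a0
        m=(c['depth']>0)&(d<.036)&(t>-.02)&(t<.12)
        e=pr(np.array([B0,B0+.065*a0]));u=(e[1]-e[0])/np.linalg.norm(e[1]-e[0])
        vv,uu=np.mgrid[0:420,0:560];w=((uu-e[1][0])*u[0]+(vv-e[1][1])*u[1])<0
        ims.append((m.astype(np.float32),w,dict(V=V,fx=c['fx'],fy=c['fy'],cx=c['cx'],cy=c['cy']),e[0].astype(int)))
    ph=np.linspace(0,2*np.pi,48,endpoint=False)
    def cost(p,sel=(0,1),full=False):
        a=axis(p[0],p[1]);B=B0+np.array(p[2:])/1e3;e1=np.cross(a,[0,1,0]);e1/=np.linalg.norm(e1);e2=np.cross(a,e1)
        ring=.023*(np.outer(np.cos(ph),e1)+np.outer(np.sin(ph),e2));X=np.vstack([B+ring,B+.11*a+ring]);J=0
        for i in sel:
            m,w,k,c0=ims[i];q=X@k['V'][:3,:3].T+k['V'][:3,3]
            uv=np.stack([q[:,0]/q[:,2]*k['fx']+k['cx'],q[:,1]/q[:,2]*k['fy']+k['cy']],1)
            L=50;x0,y0=c0-L;uv=(uv-[x0,y0]+.5)*8-.5
            im=np.zeros((16*L,16*L),np.uint8);cv2.fillConvexPoly(im,cv2.convexHull((uv*16).round().astype(np.int32)),255,shift=4)
            im=cv2.resize(im,(2*L,2*L),interpolation=cv2.INTER_AREA)/255.
            mm=m[y0:y0+2*L,x0:x0+2*L];ww=w[y0:y0+2*L,x0:x0+2*L];J+=(((im-mm)**2)*ww).sum()
        return J
    sx=np.vstack([np.zeros(5),np.diag([4,4,6,6,6])])+[tilt0,az0,0,0,0]
    for sel in((0,1),):
        rr=minimize(cost,[tilt0,az0,0,0,0],args=(sel,),method='Nelder-Mead',options=dict(initial_simplex=sx,maxiter=500,xatol=.02,fatol=.02))
        rr=minimize(cost,rr.x,args=(sel,),method='Nelder-Mead',options=dict(initial_simplex=np.vstack([rr.x]+[rr.x+v for v in np.diag([2,2,3,3,3])]),maxiter=500,xatol=.02,fatol=.02))
        p=rr.x;a=axis(*p[:2]);B=B0+p[2:]/1e3
        print('tilt,az',p[:2].round(2),'B',B.round(4),'cost',round(rr.fun,1))
        for dt in(-4,-2,2,4): 
            f=minimize(lambda q:cost([p[0]+dt,*q]),p[1:],method='Nelder-Mead',options=dict(maxiter=200)).fun;print(dt,round(f,1),end='; ')
    tgt=W+.06*N; d=tgt-B
    print('\nTCP',s['ee_pos'].round(4),'angle to N deg',np.degrees(np.arccos(a@N)).round(2),'B from window: along',((B-W)@N).round(4),'lateral',np.linalg.norm((B-W)-((B-W)@N)*N).round(4))
    print('move world',d.round(4),'tool cm',(T.T@d*100).round(2),'window on roll axis: lateral',np.linalg.norm(np.cross(W-B,a)).round(4))
if __name__=='__main__': run()
E
python3 sil.py
```

```text
tilt,az [  42.34 -138.03] B [0.6682 0.233  0.2146] cost 34.5
-4 52.3; -2 43.5; 2 39.4; 4 42.3; 
TCP [0.6014 0.1694 0.2716] angle to N deg 3.0 B from window: along 0.1221 lateral 0.017
move world [ 0.0184  0.0197 -0.0586] tool cm [-2.68  0.28  5.86] window on roll axis: lateral 0.0224
```

Measured tilt is 42–43.5° against the 40° wanted. I'll ease the grip briefly so gravity can swing the heavy lower end back a little, then measure again.

Emit:
{"api": "move_arm", "payload": {"deltas": [[[0,0,0,0,-0.15],[0,0,0,-1.5,0],[0,0,0,-1.5,0],[0,0,0,0,0],[0,0,0,3,0],[0,0,0,0,0],[0,0,0,0,0]]], "grip_force": 20}}

```text
t: 19.27
ee_pos: [0.6012, 0.1703, 0.2721]
tcp_rot: [-3.141, 0.001, -2.402]
ft_force: [0.1, 0.1, -1.9]
width: 0.0449
finger_force: 62.5
```

```bash
python3 sil.py;python3 r2.py
```

```text
tilt,az [  43.28 -138.42] B [0.6673 0.2351 0.2164] cost 31.6
-4 42.4; -2 38.1; 2 31.7; 4 39.0; 
TCP [0.6012 0.1703 0.2721] angle to N deg 3.86 B from window: along 0.123 lateral 0.0187
move world [ 0.0193  0.0176 -0.0604] tool cm [-2.61  0.    6.04] window on roll axis: lateral 0.026
t 19.375 TCP [0.6015 0.1704 0.2725]
scene 376 [-0.504  -0.4724  0.723 ] tilt 43.69 az -136.86 axis pt at t=-.1: [0.659  0.2271 0.2301] e 0.0014 [-0.114 -0.109 -0.057  0.008  0.02 ]
side 500 [-0.509  -0.4547  0.7309] tilt 43.04 az -138.22 axis pt at t=-.1: [0.6588 0.2243 0.2279] e 0.0015 [-0.113 -0.106 -0.055  0.006  0.032]
both 870 [-0.5063 -0.4603  0.7293] tilt 43.17 az -137.73 axis pt at t=-.1: [0.6594 0.2251 0.2288] e 0.0016 [-0.114 -0.108 -0.056  0.008  0.032]
label side 12 [0.5798 0.1631 0.3148] 0.0231 0.03149964968693237
```

Emit:
{"api": "move_arm", "payload": {"deltas": [[[4.5,0,0,0,0],[4.5,0,0,0,0],[0,0,0,0,0],[0,0,0,0,0]]], "grip_force": 20}}

```text
t: 19.98
ee_pos: [0.6009, 0.1701, 0.2714]
tcp_rot: [-3.142, -0.0, -2.402]
ft_force: [-0.1, -1.1, -1.6]
width: 0.0448
finger_force: 62.5
```

```bash
python3 sil.py;python3 r2.py
```

```text
tilt,az [  43.39 -139.4 ] B [0.6671 0.2348 0.2148] cost 29.5
-4 49.1; -2 38.6; 2 30.2; 4 36.9; 
TCP [0.6009 0.1701 0.2714] angle to N deg 4.16 B from window: along 0.1221 lateral 0.0173
move world [ 0.0195  0.018  -0.0588] tool cm [-2.66  0.02  5.88] window on roll axis: lateral 0.0249
t 20.075 TCP [0.6009 0.1701 0.2714]
scene 371 [-0.5042 -0.4691  0.725 ] tilt 43.53 az -137.07 axis pt at t=-.1: [0.6582 0.2271 0.2289] e 0.0015 [-0.113 -0.107 -0.058  0.008  0.019]
side 497 [-0.5151 -0.4679  0.7182] tilt 44.1 az -137.75 axis pt at t=-.1: [0.6589 0.2244 0.2278] e 0.0014 [-0.114 -0.108 -0.057  0.002  0.032]
both 855 [-0.5047 -0.4681  0.7254] tilt 43.5 az -137.15 axis pt at t=-.1: [0.6587 0.2251 0.228 ] e 0.0016 [-0.114 -0.107 -0.057  0.006  0.032]
label side 9 [0.5802 0.1634 0.314 ] 0.0237 0.030965048332587862
```

Emit:
{"api": "move_arm", "payload": {"deltas": [[[4.55,0,0,0,0],[0,0,0,0,0],[0,0,0,0,0],[0,0,0,0,0]]], "grip_force": 20}}

```text
t: 20.68
ee_pos: [0.601, 0.17, 0.2714]
tcp_rot: [-3.142, 0.0, -2.402]
ft_force: [-0.0, -0.5, -0.8]
width: 0.0456
finger_force: 17.1
```

```bash
python3 sil.py;python3 r2.py
```

```text
tilt,az [  43.57 -138.76] B [0.6658 0.2343 0.2134] cost 27.8
-4 41.8; -2 31.4; 2 31.8; 4 42.4; 
TCP [0.601  0.17   0.2714] angle to N deg 4.18 B from window: along 0.1218 lateral 0.0154
move world [ 0.0208  0.0185 -0.0573] tool cm [-2.78 -0.04  5.73] window on roll axis: lateral 0.0233
t 20.775 TCP [0.601  0.1701 0.2714]
scene 371 [-0.4934 -0.4518  0.7432] tilt 41.99 az -137.52 axis pt at t=-.1: [0.6572 0.226  0.2269] e 0.0014 [-0.112 -0.107 -0.058  0.008  0.02 ]
side 506 [-0.5073 -0.4486  0.7358] tilt 42.62 az -138.51 axis pt at t=-.1: [0.6576 0.2231 0.2256] e 0.0014 [-0.113 -0.106 -0.054  0.005  0.032]
both 861 [-0.4946 -0.4502  0.7434] tilt 41.97 az -137.69 axis pt at t=-.1: [0.6577 0.224  0.2259] e 0.0016 [-0.112 -0.106 -0.056  0.007  0.032]
label side 12 [0.5805 0.1618 0.3138] 0.023 0.031485491571552865
```

Emit:
{"api": "move_arm", "payload": {"deltas": [[[0,0,0,-2,0],[0,0,0,-2,0],[0,0,0,4,0],[0,0,0,0,0],[0,0,0,0,0],[0,0,0,0,0]]]}}

```text
t: 21.62
ee_pos: [0.6017, 0.1705, 0.2731]
tcp_rot: [-3.141, 0.002, -2.402]
ft_force: [-0.1, -0.3, -2.2]
width: 0.0457
finger_force: 18.6
```

```bash
python3 sil.py;python3 r2.py
```

```text
tilt,az [  43.16 -139.01] B [0.6657 0.2336 0.2161] cost 26.2
-4 41.9; -2 30.9; 2 29.1; 4 36.0; 
TCP [0.6017 0.1705 0.2731] angle to N deg 3.87 B from window: along 0.1242 lateral 0.0168
move world [ 0.0209  0.0192 -0.0601] tool cm [-2.82  0.02  6.01] window on roll axis: lateral 0.024
t 21.725 TCP [0.6014 0.1703 0.2725]
scene 361 [-0.4916 -0.4597  0.7396] tilt 42.3 az -136.92 axis pt at t=-.1: [0.6576 0.2264 0.2283] e 0.0014 [-0.113 -0.106 -0.057  0.008  0.019]
side 506 [-0.4998 -0.4462  0.7424] tilt 42.07 az -138.25 axis pt at t=-.1: [0.6575 0.2228 0.2258] e 0.0015 [-0.112 -0.106 -0.056  0.006  0.032]
both 862 [-0.4914 -0.4527  0.744 ] tilt 41.92 az -137.34 axis pt at t=-.1: [0.6579 0.2239 0.2267] e 0.0017 [-0.112 -0.106 -0.055  0.007  0.032]
label side 13 [0.58   0.1627 0.3151] 0.0222 0.031683189348951306
```

Emit:
{"api": "move_arm", "payload": {"deltas": [[[0,-0.3,0,0.5,0],[0,-0.6,0.02,1.2,0],[0,-0.7,0.03,1.5,0],[0,-0.7,0.03,1.4,0],[0,-0.4,0.02,0.9,0],[0,-0.17,0,0.4,0],[0,0,0,0,0],[0,0,0,0,0],[0,0,0,0,0]]]}}

```text
t: 22.95
ee_pos: [0.6216, 0.1901, 0.213]
tcp_rot: [-3.141, 0.001, -2.402]
ft_force: [0.2, 0.9, -1.3]
width: 0.0456
finger_force: 18.6
```

```bash
python3 sil.py;python3 r2.py
python3 - <<'E'
from h import *
o=[]
for n in('scene','side'):
    c=snap(n);q=(c['view']@[.67,.24,.17,1])[:3];u=q[0]/q[2]*c['fx']+c['cx'];v=q[1]/q[2]*c['fy']+c['cy']
    k=40;i0,j0=int(v)-k,int(u)-k;o.append(cv2.resize(c['img'][i0:i0+2*k,j0:j0+2*k],(400,400),interpolation=cv2.INTER_CUBIC))
cv2.imwrite('pics/c6.png',np.hstack(o))
E
```

```text
tilt,az [  43.16 -138.7 ] B [0.6858 0.2535 0.1554] cost 27.9
-4 41.5; -2 30.5; 2 33.6; 4 45.1; 
TCP [0.6216 0.1901 0.213 ] angle to N deg 3.81 B from window: along 0.0595 lateral 0.0012
move world [ 0.0008 -0.0007  0.0006] tool cm [-0.01 -0.11 -0.06] window on roll axis: lateral 0.0029
t 23.05 TCP [0.6216 0.1901 0.2128]
scene 312 [-0.4973 -0.4631  0.7336] tilt 42.81 az -137.04 axis pt at t=-.1: [0.678  0.2463 0.169 ] e 0.0016 [-0.113 -0.108 -0.058  0.007  0.018]
side 476 [-0.4848 -0.4488  0.7507] tilt 41.35 az -137.21 axis pt at t=-.1: [0.6775 0.2427 0.1659] e 0.0014 [-0.113 -0.107 -0.055  0.005  0.032]
both 783 [-0.4914 -0.454   0.7433] tilt 41.99 az -137.26 axis pt at t=-.1: [0.6783 0.2436 0.1671] e 0.0017 [-0.113 -0.107 -0.056  0.007  0.032]
label side 11 [0.595  0.191  0.2626] 0.0706 0.03574390576236369
```

View pics/c6.png

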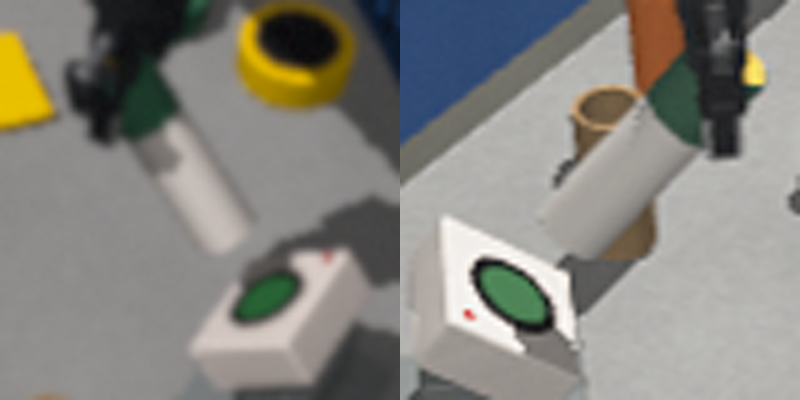

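The picture shows the roll's lower end (225,240 left; 565,240 right) facing the window centre (265,295; 512,290). It measures about 60 mm off and within 3 mm of the centre line, and it is steady.

```bash
python3 -c "
from h import *;print(workorder.job_done())"
```

```text
the job is handed in; nothing more can be done
None
```

I indexed the turret with the plunger fully home, and handed in with the labelled roll held still, its lower end about 60 mm off the reader window and within 3 mm of its centre line. It is tipped 2–4° off square; the grip let it settle slightly over 40°.

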